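# Rebalance the two lines of an air-sampling pump

## Robot

A 6-joint arm with a two-finger parallel gripper is mounted at the origin on a cart in front of the work surface, level with it; the furniture and walls round the work are solid. World frame = base frame: x ahead of the robot, y to its left, z up, the work surface at z = 0. Lengths are in m, angles in rad, forces in N, time in s.
With the tool pointing down it reaches from about 0.325 to 1 m from the base axis. Payload 5.1 kg.
Tool frame: the origin (TCP) lies midway between the tips of the shut fingers; the grasp point (between the pads) lies 19 mm behind it; z points along the fingers, y is the direction in which the jaws open and shut (so a half turn about z gives the same grasp; the last joint's range is limited). The gripper opens to 85 mm and grips with 20 to 120 N. Pads are 22 mm wide; open, the fingers measure 114 mm over their backs; the gripper's body (76 mm by 85 mm) begins 54 mm behind the grasp point. The pads swing forward as they close: fully open they stand 13 mm farther back than shut.
Start: joints at [1.04, 0.124, 1.65, -0, 1.367, -0.083], TCP at [0.281, 0.586, 0.204] pointing down, gripper open.
Joint ranges: [-2.61, 2.61], [-1.02, 2.33], [0.03, 2.71], [-1.35, 4.49], [0.32, 2.68], [-2.91, 2.91]. Speed limits (rad/s): [2.57, 2.57, 3.14, 3.14, 3.14, 3.14].

## Interface

Orientations are given as a rotation vector (axis times angle).
In Python, from plant import r, cams, workorder gives the robot as it stands. The module is installed in compiled form; this text tells all that it offers.
- The arm moves only by the tool apply_moves, never from a script. Its argument "plan" is a list of rows, each a list of 2 entries, a list of its own where there are three numbers: the shift along the tool's x, y, z in cm, then the turn, a rotation vector about the tool's x, y, z in rad. A call has 1 to 5 rows; each row shifts and turns the commanded pose from where the row before left it, along the tool's axes as they then stand; what a row does not reach is not made up. A row lasts 1/10 s, in which the tool goes at most 50 mm and 8.59 degrees, less where a joint would pass 70% of its speed; a pose out of reach is approached as far as the arm can. A call is refused whole if a number of a shift passes 5 or a number of a turn 0.15, either way. A call with a gripper value outside its range is refused whole. "claw" is the closure, from -1 (fully open) to 1 (shut), set as the call begins (left out, the last holds). The fingers move at their own pace and stop on an object; the grip force is fixed at half the most. Time passes only in rows, so rows that do not move let the fingers close. It gives the time, the measured TCP pose, the force and the opening at its end, in the units of the state.
- r.read_state(): the state, without advancing time (a new reading comes with each control period).
- cams.capture(name): name is "scene" or "top"; returns the picture (384x512x3 uint8, red, green, blue); there is no depth.
- cams.camera_info(name): a dict with "intrinsics" (3x3 intrinsics, pixels), "cam_to_world" (4x4, takes a point from camera to world coordinates). Camera axes: x right, y up, looking along -z (the intrinsics and any distortion apply to the point x, -y, -z); pixel columns grow to the right and rows downward; lengths in m; the calibration is good to about 2 mm. A picture is of the moment at which its call begins. camera_info takes no time and is no camera call.
- workorder.sign_off(): hands the job in, once; it reports no verdict.
The state is a dict: "time_s": time; "qpos": joint angles; "qvel": joint speeds; "effort": joint torques, N m; "tcp_pos": TCP position; "eef_rot": TCP orientation; "wrist_force": force on the tool from outside, world axes, zero at the start; "wrist_torque": the same for the moment, N m; "opening": opening from 0.0 (shut) to 1.0 (fully open).
Only numpy, scipy, OpenCV 4.12 (cv2) and the standard library are available. Lean on these libraries where they do the work, as an engineer would, in place of code of your own. Each camera call takes 0.05 s, during which the arm holds its last target.

## Task

Two flow regulators stand on the bench, each with a narrow fine knob on top of a wide coarse ring. On the square regulator turn only the coarse ring until its nose points at the white index bar on the housing; on the round regulator turn only the fine knob until its nose points at that housing's index bar; do not shift the other ring or knob of either. When both are set, throw the pump lever fully over to its far side, and leave everything else where it stands.

Things in the scene. Friction and masses are not known exactly. Their poses are not given: they have to be found in the camera images.
- regulator_square: grey flow regulator, square housing 120 x 120 mm, 45 mm high, fixed to the worktop. Origin under its centre, z up; its +x, roughly away from the robot (hose barb side), points at a raised white index bar (13 x 5 x 3 mm, 44 to 57 mm from the centre) on its flat top. On the vertical axis through its centre: a wide black coarse ring, and above it a narrow metal fine knob; they turn independently.
- regulator_round: grey flow regulator, round housing 124 mm across, 45 mm high, fixed to the worktop. Origin under its centre, z up; its +x, roughly away from the robot (hose barb side), points at a raised white index bar (13 x 5 x 3 mm, 44 to 57 mm from the centre) on its flat top. On the vertical axis through its centre: a wide black coarse ring, and above it a narrow metal fine knob; they turn independently.
- square_ring (a joint): Coarse ring of the square regulator: skirt 68 mm across, 45 to 50 mm above the worktop, with a nose to 42 mm from the axis; grip band above it to 72 mm. Angle in rad: 0 = its nose points at its housing's index bar, positive = counter-clockwise from above; stops at 2.4 either way, stays where left (friction 0.03 N m). Starts at -1.3 to -0.6; set it to 0.
- square_knob (a joint): Fine knob of the square regulator: skirt 31 mm across, 72 to 76 mm above the worktop, with a nose to 21 mm from the axis; grip above it to 99.5 mm. Angle in rad: 0 = its nose points at its housing's index bar, positive = counter-clockwise from above; stops at 2.4 either way, stays where left (friction 0.02 N m). Leave as it is.
- round_ring (a joint): Coarse ring of the round regulator: skirt 68 mm across, 45 to 50 mm above the worktop, with a nose to 42 mm from the axis; grip band above it to 72 mm. Angle in rad: 0 = its nose points at its housing's index bar, positive = counter-clockwise from above; stops at 2.4 either way, stays where left (friction 0.03 N m). Leave as it is.
- round_knob (a joint): Fine knob of the round regulator: skirt 31 mm across, 72 to 76 mm above the worktop, with a nose to 21 mm from the axis; grip above it to 99.5 mm. Angle in rad: 0 = its nose points at its housing's index bar, positive = counter-clockwise from above; stops at 2.4 either way, stays where left (friction 0.02 N m). Starts at 0.6 to 1.3; set it to 0.
- square_ring_grip (a point): point on the turning axis of the square regulator at mid height of the coarse ring's grip band (61 mm above the worktop); band 60 mm across, 22 mm high; white lines on the ring's nose and on the rim of its top face show where it points
- round_knob_grip (a point): point on the turning axis of the round regulator at mid height of the fine knob's grip (87.5 mm above the worktop); grip 26 mm across, 24 mm high; a black line on the knob's top face runs from the axis toward its nose
- square_knob_nose (a point): tip of the nose on the fine knob of the square regulator, 21 mm from the axis; must not move
- round_ring_nose (a point): tip of the nose on the coarse ring of the round regulator, 42 mm from the axis; must not move
- pump_lever_base: fixed grey switch block of the pump, 70 x 50 x 25 mm, with a toggle lever; origin under its centre, z up; its +x is the direction in which the lever is thrown, roughly away from the robot. The lever pivots 22 mm above the worktop over the origin, about the block's y axis
- pump_lever_tip (a point): centre of the black ball (26 mm across) at the end of the lever's 10 mm steel stem, 70 mm from the pivot
- pump_lever (a joint): lever angle in rad: 0 = leaning 0.5 rad toward the robot (block's -x), 1.0 = at its stop, leaning 0.5 rad to the block's +x, where the ball's centre is 34 mm past the pivot and 83 mm above the worktop. Stays where it is left; about 1 N at the ball moves it
- vial_0: loose brown glass sample vial with blue cap, 24 mm across, 62 tall, standing behind the regulators; origin under its centre. To be left alone
- tape: loose black roll of tape, 62 mm across, 19 tall, lying flat behind the regulators; origin under its centre. To be left alone
- cassette: loose white round filter cassette, 54 mm across, 27 tall, lying flat behind the regulators; origin under its centre. To be left alone
- screwdriver: loose screwdriver, 140 mm long, 30 high, lying on the robot's left beside the regulators; origin under its centre, long axis along its y. To be left alone
- block_cell: loose rectangular block battery, 18 x 27 x 48 mm, standing behind the pump lever; origin under its centre. To be left alone
Not all that is in view belongs to the job. What is shaped like the pump_lever_base but turquoise is not meant. What is shaped like the regulator_round but green is not meant.

How it is judged:
By the outcome, as a careful person would: the job done as asked, in the order asked, and still so for the second after the job is handed in, with the robot touching nothing.
It also fails if it takes over 51 s, if anything falls off the work surface, if the arm or the gripper's body presses on something with over 40 N, if the wrist force passes 120 N, or if a joint passes its speed limit or range.

## Working session

There is one attempt and no reset: what is moved stays moved. The work goes in short steps, Python scripts to look and compute and a tool call to move; the robot and the scene stay as the last step left them, time stands still between calls to the robot, and variables do not carry over. Pictures are saved under pics/ and viewed, and the job is handed in when it is done.

Besides the shell and the picture viewer there is one more tool, called as name(argument=value, ...) on one line, values as JSON. apply_moves: Moves the arm, as the interface text tells. Its arguments: {"type":"object","properties":{"plan":{"type":"array"},"claw":{"type":"number"}},"required":["plan"]}

```bash
mkdir -p pics; ls; python3 - <<'E'
from plant import r,cams
import cv2
s=r.read_state(); print(s)
for n in("scene","top"):
    im=cams.capture(n); cv2.imwrite(f"pics/{n}0.png",im[:,:,::-1]); i=cams.camera_info(n); print(n,i)
E
```

```text
pics
{'time_s': 0.0, 'qpos': array([ 1.04042090e+00,  1.24517294e-01,  1.65168849e+00,  7.88931750e-06,
        1.36748636e+00, -8.25718575e-02]), 'qvel': array([ 0.00173966, -0.0003715 ,  0.00084358,  0.00101289, -0.00128046,
        0.00127451]), 'effort': array([-2.15230637e-05, -4.23643792e+01, -3.65438247e+01, -1.67443018e-04,
        7.43451499e-03,  6.71811705e-06]), 'tcp_pos': array([0.28110898, 0.58532678, 0.20303662]), 'eef_rot': array([-0.69740554, -3.06254703,  0.00313991]), 'wrist_force': array([-0.56193659,  0.01518182, -0.68217471]), 'wrist_torque': array([-0.01404024,  0.01084264, -0.03833131]), 'opening': 1.0001474568347049}
scene {'intrinsics': array([[353.58048126,   0.        , 250.44029191],
       [  0.        , 353.58048126, 196.44455092],
       [  0.        ,   0.        ,   1.        ]]), 'cam_to_world': array([[ 0.75962498,  0.44592372, -0.47341517,  0.02055149],
       [-0.65033027,  0.5137002 , -0.55962723, -0.62225223],
       [-0.00635759,  0.73298304,  0.6802172 ,  0.84987168],
       [ 0.        ,  0.        ,  0.        ,  1.        ]])}
top {'intrinsics': array([[409.02577888,   0.        , 258.2066308 ],
       [  0.        , 409.02577888, 197.36973464],
       [  0.        ,   0.        ,   1.        ]]), 'cam_to_world': array([[-0.01006195,  0.99703074, -0.07634439,  0.48342364],
       [-0.99977313, -0.0085974 ,  0.01948788,  0.01638295],
       [ 0.01877366,  0.07652315,  0.99689105,  1.42623091],
       [ 0.        ,  0.        ,  0.        ,  1.        ]])}
```

View pics/scene0.png

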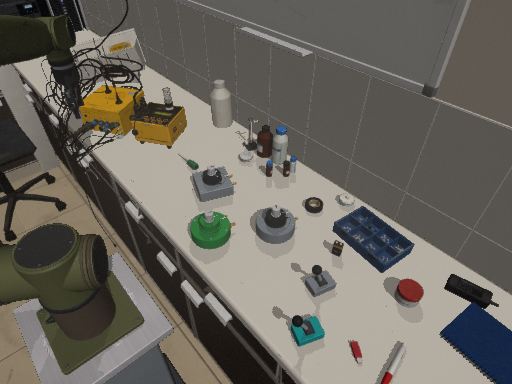

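View pics/top0.png

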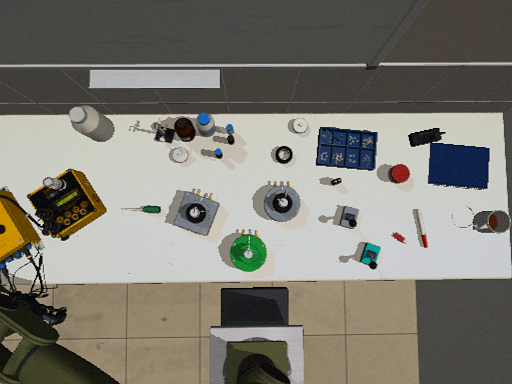

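```bash
python3 - <<'E'
import cv2,numpy as np
t=cv2.imread("pics/top0.png");s=cv2.imread("pics/scene0.png")
def c(im,x,y,w=30,f=6): return cv2.resize(im[y-w:y+w,x-w:x+w],None,fx=f,fy=f,interpolation=cv2.INTER_CUBIC)
a=np.hstack([c(t,197,212,32,6),c(t,282,203,32,6)]);cv2.imwrite("pics/c1.png",a)
a=np.hstack([c(s,212,180,32,6),c(s,276,220,32,6)]);cv2.imwrite("pics/c2.png",a)
a=np.hstack([c(t,348,216,25,7),c(s,319,280,25,7)]);cv2.imwrite("pics/c3.png",a)
E
```

```text
(no output)
```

View pics/c1.png

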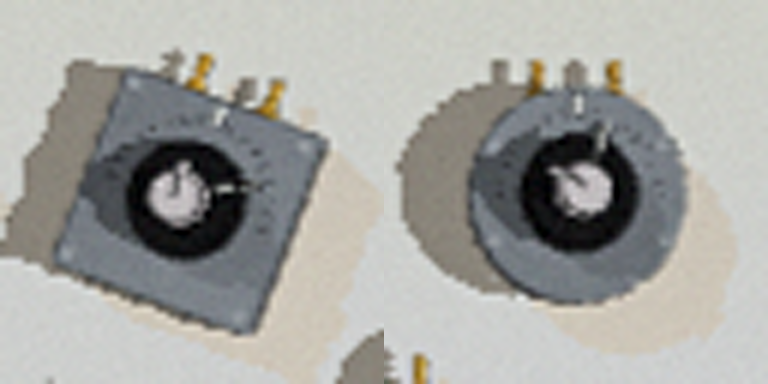

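View pics/c2.png

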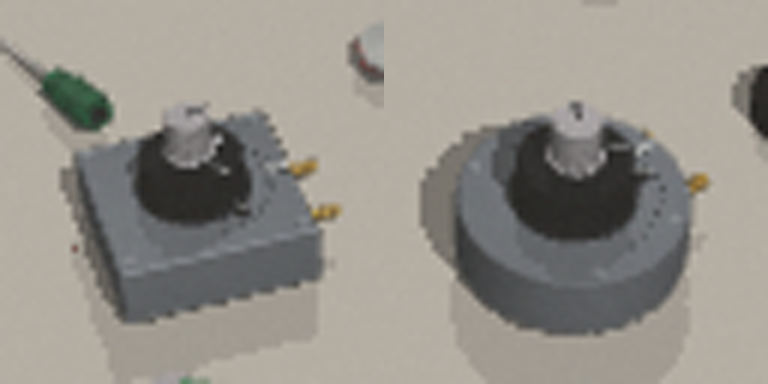

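View pics/c3.png

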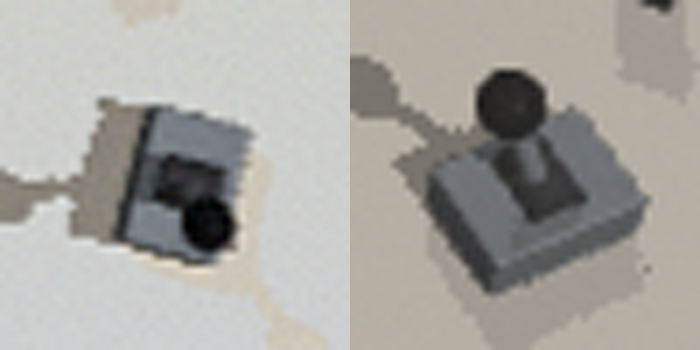

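```bash
cat > h.py <<'E'
import numpy as np,cv2
from plant import cams
I={n:cams.camera_info(n) for n in("scene","top")}
def ray(n,u,v):
    K=I[n]["intrinsics"];T=I[n]["cam_to_world"]
    d=np.array([(u-K[0,2])/K[0,0],-(v-K[1,2])/K[1,1],-1]);return T[:3,3],T[:3,:3]@d
def onz(n,u,v,z):
    o,d=ray(n,u,v);return o+d*(z-o[2])/d[2]
def proj(n,p):
    K=I[n]["intrinsics"];T=I[n]["cam_to_world"];c=T[:3,:3].T@(np.array(p)-T[:3,3])
    return np.array([K[0,2]-K[0,0]*c[0]/c[2],K[1,2]+K[1,1]*c[1]/c[2]])
def cent(m,w=None):
    ys,xs=np.nonzero(m);w=np.ones(len(xs)) if w is None else w[ys,xs];return np.array([(xs*w).sum()/w.sum(),(ys*w).sum()/w.sum()]),len(xs)
E
python3 - <<'E'
from h import *
t=cv2.imread("pics/top0.png");g=t.max(axis=2).astype(int)
np.set_printoptions(linewidth=250)
print(g[186:226:1,185:212]); print(g[180:226,268:298])
E
```

```text
[[207 208 206 ... 207 209 206]
 [206 211 202 ... 208 209 206]
 [205 207 206 ... 208 210 205]
 ...
 [133 133 135 ... 122 120  90]
 [137 136 126 ... 129 118 102]
 [136 135 131 ... 125 103 126]]
[[207 205 205 ... 206 209 205]
 [125 124 157 ... 206 208 205]
 [130 132 153 ... 209 208 209]
 ...
 [208 207 202 ... 205 204 203]
 [210 208 207 ... 203 204 205]
 [208 208 208 ... 204 205 208]]
```

```bash
cat > meas.py <<'E'
from h import *
def big(m,p):
    n,l,s,c=cv2.connectedComponentsWithStats(m.astype(np.uint8),connectivity=8)
    best=max(range(1,n),key=lambda i:s[i,4]-(1e3*(np.hypot(*(c[i]-p))>12))); return l==best
def run(t,c0):
    g=t.max(axis=2).astype(float); H,W=g.shape; yy,xx=np.mgrid[:H,:W]
    near=np.hypot(xx-c0[0],yy-c0[1])<15
    ring=big((g<55)&near,np.array(c0)); cs,_=cv2.findContours(ring.astype(np.uint8),cv2.RETR_EXTERNAL,cv2.CHAIN_APPROX_NONE)
    hull=cv2.convexHull(max(cs,key=len)); e=cv2.minEnclosingCircle(hull); f=cv2.fitEllipse(hull)
    print("ring circ",e,"ell",f,"z.07:",onz("top",*f[0],.066)[:2])
    k=(g>125)&(np.hypot(xx-f[0][0],yy-f[0][1])<6.5); c,n=cent(k); print("knob",c,n,onz("top",*c,.0985)[:2])
    return f
if __name__=="__main__":
    t=cv2.imread("pics/top0.png"); t=t.astype(np.uint8)
    for c0 in((197,212),(282,203)): run(t,c0)
    g=t.max(axis=2)
    for (x,y) in((202,199),(206,211)): print(g[y-5:y+6,x-7:x+8])
    for (x,y) in((282,186),(287,191)): print(g[y-5:y+6,x-7:x+8])
E
python3 meas.py
```

```text
ring circ ((195.46969604492188, 212.90403747558594), 9.963034629821777) ell ((195.41439819335938, 212.90513610839844), (19.42313575744629, 19.78130340576172), 93.93746185302734) z.07: [0.5377151  0.19860143]
knob [194.10909091 212.10909091] 55 [0.53903485 0.19846655]
ring circ ((281.7579040527344, 202.6631622314453), 9.883825302124023) ell ((281.7679748535156, 202.68919372558594), (19.36307144165039, 19.630220413208008), 159.818603515625) z.07: [ 0.56911751 -0.08864494]
knob [283.18 202.  ] 50 [ 0.56927813 -0.09077283]
[[108 108 155 194 174 211 211 205 206 175 112 128 158 215 195]
 [125 123 107  94 135 210 207 206 187 104 115 135 163 211 189]
 [124 134 135 133 114  99 115 167 183 103 114 130 167 193 133]
 [123 129 128 132 127 126 122 120  86  83 135 213 200 161 154]
 [128 130 127 125 127 136 184 195 125 120 106  94  96 123 167]
 [106 126 117 107 113 130 199 137 126 128 131 130 122 102 107]
 [ 96 106 118 105 128 145 184  93 134 125 131 129 136 138 132]
 [136 128 129 130 127 128 118 108 104 133 132 130 128 124 134]
 [127 131 125 134 132 132 135 125 114 131 126 129 133 131 135]
 [ 66  6
[... 1500 characters left out ...]
 128]]
[[128  94 124 106 137 130 123 104 101 153 189 202 201 201 210]
 [122 132 195 134 130 134 138 135 131 137 137 169 199 206 209]
 [120 127 196 131 134 132 134 135 135 137 130 133 156 198 210]
 [119 133 187 128 127 110 130 130 133 131 133 132 125 126 175]
 [112 125  95 112 131 132 133 139 135 133 131 136 130 127 129]
 [133 141 141 133 119  81 114 150 132 128 130 135 131 133 128]
 [132 129 132 119  78  69 104 146 106 123 109 133 129 131 131]
 [ 38  39  38  42  55  88 149  95 123 136 134 123 108 136 136]
 [ 11  17  20  18  10  87 143  57 121 138 128 102 111 136 131]
 [ 17  20  18  21  15  84 137  18  49 106 139 134 134 124 110]
 [ 18  20  16  16  32  61  48  12  15  68 137 134 138 136 130]]
```

```bash
cat > m2.py <<'E'
from h import *
t=cv2.imread("pics/top0.png"); b,g,r_=[t[:,:,i].astype(int) for i in range(3)]; mx=t.max(axis=2).astype(int)
yy,xx=np.mgrid[:384,:512]
def house(c0,rad):
    m=((b-r_>8)&(mx<175)|(mx<60))&(np.hypot(xx-c0[0],yy-c0[1])<rad)
    m=cv2.morphologyEx(m.astype(np.uint8),cv2.MORPH_CLOSE,np.ones((3,3))); m=cv2.morphologyEx(m,cv2.MORPH_OPEN,np.ones((3,3)))
    cs,_=cv2.findContours(m,cv2.RETR_EXTERNAL,cv2.CHAIN_APPROX_NONE); return max(cs,key=cv2.contourArea)
c=house((197,212),27); R=cv2.minAreaRect(c); bp=cv2.boxPoints(R); P=np.array([onz("top",*p,.045)[:2] for p in bp])
print(R,P.mean(0),[(np.hypot(*(P[i]-P[i-1])),np.degrees(np.arctan2(*(P[i]-P[i-1])[::-1]))) for i in range(4)])
c=house((282,203),24); f=cv2.fitEllipse(cv2.convexHull(c)); print(f,onz("top",*f[0],.045)[:2])
def w(x0,x1,y0,y1,base,nm,z):
    p=np.clip(mx[y0:y1,x0:x1]-base,0,None).astype(float); Y,X=np.mgrid[y0:y1,x0:x1]
    u,v=(p*X).sum()/p.sum(),(p*Y).sum()/p.sum(); q=onz("top",u,v,z)[:2]; print(nm,u,v,q); return q
S=np.array([.5385,.1985]);Rr=np.array([.5692,-.0896])
def rep(q,c): d=q-c; print("   r %.1f ang %.1f"%(1e3*np.hypot(*d),np.degrees(np.arctan2(d[1],d[0]))))
rep(w(200,203,197,202,130,"sq bar",.048),S)
rep(w(200,205,210,213,40,"sq ring rim",.072),S)
rep(w(281,284,186,190,135,"rd bar",.048),Rr)
rep(w(284,287,190,197,90,"rd ring",.06),Rr)
for cx,cy in((194,212),(283,202)): print(cx,cy);print(mx[cy-7:cy+8,cx-8:cx+9])
E
python3 m2.py
```

```text
((195.9451904296875, 212.97946166992188), (35.22938537597656, 34.87826156616211), 20.556045532226562) [0.53847716 0.19958544] [(np.float64(0.11840143728228585), np.float64(68.95750278795998)), (np.float64(0.11706692552004994), np.float64(-20.2974038400129)), (np.float64(0.11919286340833422), np.float64(-111.08753656057866)), (np.float64(0.11696561515025705), np.float64(159.31555961970548))]
((281.7599182128906, 202.90863037109375), (34.6635627746582, 35.35883712768555), 31.834867477416992) [ 0.56969601 -0.09022831]
sq bar 201.1888888888889 198.7925925925926 [0.58581994 0.18168296]
   r 50.2 ang -19.6
sq ring rim 202.008 210.94666666666666 [0.54374451 0.17608135]
   r 23.0 ang -76.8
rd bar 282.0 187.95375722543352 [ 0.62028656 -0.09154682]
   r 51.1 ang -2.2
rd ring 285.48295454545456 192.0028409090909 [ 0.60533835 -0.10211979]
   r 38.2 ang -19.1
194 212
[[ 79  83  81  69  35  12  17  22  19  18  20  19  15  24  10  32  79]
 [ 82  85  63  26  16  20  18  21  24  44  37  16  21  18  19  13  29]
 [ 80  69  23  21  19  16  24  21  77 156 124   9  22  19  26  19  19]
 [ 68  29   9  11  1
[... 1206 characters left out ...]
 15  63 135 121  79 120 186 195 191 186  93  11  19  21  29]
 [ 10  11   9  52 130 177 178 102 131 190 193 201 181  16  22  20  35]
 [ 18   7   9  44 124 184 198 185 164 197 189 191 161   9  14  25  17]
 [ 11  13   8  53 119 156 197 194 196 190 193 195 165   0  14  23  25]
 [ 25  15   0  65 107 102 202 198 193 192 191 175 116  14  22  20  27]
 [ 22  22  16  24  58  80 120 184 191 196 192 163  45  17  20  19  36]
 [ 15  22  21  12  19  86 145  90  80 132  73  44  18  14  13  12  46]
 [ 11  22  21  18  24  18  17  45  58  37  13  19  19  17  19  23  73]
 [  7  15  25  21  31  16  24  14  21  17  24  16  20  16  24  48 104]
 [ 16   3   9  27  22  16  22  21  22  21  21  19   6  20  40  91 123]]
```

```bash
cat > m3.py <<'E'
from h import *
S=np.array([.5385,.199]);R=np.array([.5695,-.0898])
for z in(.05,.072,.0995): print(z,proj("top",[*S,z]),proj("top",[*R,z]))
t=cv2.imread("pics/top0.png");mx=t.max(axis=2).astype(float)
def line(x0,x1,y0,y1,thr,z,c):
    pts=[];ws=[]
    for y in range(y0,y1):
        for x in range(x0,x1):
            q=onz("top",x,y,z)[:2]
            if mx[y,x]<thr and np.hypot(*(q-c))<.0125: pts.append(q-c);ws.append(thr-mx[y,x])
    pts=np.array(pts);ws=np.array(ws);m=(pts*ws[:,None]).sum(0)/ws.sum();C=((pts-m).T*ws)@(pts-m)
    v=np.linalg.eigh(C)[1][:,1]; v*=np.sign(v@m); print(m,len(ws),"cent ang",np.degrees(np.arctan2(m[1],m[0])),"pca",np.degrees(np.arctan2(v[1],v[0])))
line(190,199,207,218,172,.0995,S);line(278,289,197,208,172,.0995,R)
for u,v,z,c,n in((278.2,199,.074,R,"rd knob nose"),(195.3,207.6,.074,S,"sq knob nose")):
    d=onz("top",u,v,z)[:2]-c;print(n,np.hypot(*d),np.degrees(np.arctan2(d[1],d[0])))
for a in(-70,-77,-84):
    print(a,[proj("top",[*(S+k*np.array([np.cos(np.radians(a)),np.sin(np.radians(a))])),z]) for k,z in((.026,.072),(.034,.05),(.042,.05))])
for c,yw in((S,-20.5),(R,-2)):
    print([proj("scene",[*(c+k*np.array([np.cos(np.radians(yw)),np.sin(np.radians(yw))])),z]).round(1) for k,z in((0,.0995),(.05,.048))])
E
python3 m3.py
```

```text
0.05 [195.93585295 212.85669329] [281.74687995 202.87435473]
0.072 [195.04980012 212.59834316] [282.25120825 202.45638923]
0.0995 [193.90093124 212.26336265] [282.90498643 201.91456615]
[ 0.00380768 -0.00130725] 16 cent ang -18.94840432623139 pca -7.781949842600591
[0.00181528 0.00563199] 10 cent ang 72.13501571517659 pca -11.151860538009585
rd knob nose 0.017684770874908353 49.50882147236015
sq knob nose 0.016444352006692683 -3.712517655414727
-70 [array([202.46749724, 209.83912011]), array([205.4776168 , 209.30671704]), array([207.71969001, 208.4725624 ])]
-77 [array([202.74069314, 210.75714031]), array([205.82971002, 210.48767892]), array([208.15510329, 209.93087988])]
-84 [array([202.89938557, 211.70289552]), array([206.03455723, 211.70443221]), array([208.40873522, 211.43353876])]
[array([210.9, 166.5]), array([225.6, 174.9])]
[array([275.4, 206.9]), array([286.5, 211.5])]
```

```bash
cat > go.py <<'E'
import sys,numpy as np
from plant import r
from scipy.spatial.transform import Rotation as Ro
s=r.read_state();M=Ro.from_rotvec(s["eef_rot"]).as_matrix();p=s["tcp_pos"]
print("t",round(s["time_s"],2),"tcp",p.round(4),"jawyaw",np.degrees(np.arctan2(M[1,1],M[0,1])).round(2),"tilt",M[:,2].round(4),"F",s["wrist_force"].round(1),"T",s["wrist_torque"].round(2),"op",round(s["opening"],3),"q",s["qpos"].round(2))
if len(sys.argv)>3:
    d=np.array([float(a) for a in sys.argv[1:4]])-p; print("tool cm",(M.T@d*100).round(2))
E
python3 go.py .5385 .199 .13
```

```text
t 0.1 tcp [0.2811 0.5854 0.2032] jawyaw 64.34 tilt [-0.001  -0.0016 -1.    ] F [ 1.1 -0.1 -0.6] T [-0.01  0.02  0.04] op 1.001 q [ 1.04  0.12  1.65 -0.    1.37 -0.08]
tool cm [-39.93 -23.67   7.35]
```

apply_moves(plan=[[[-3.2,-1.9,0],[0,0,0]],[[-3.2,-1.9,0],[0,0,0]],[[-3.2,-1.9,0],[0,0,0]],[[-3.2,-1.9,0],[0,0,0]],[[-3.2,-1.9,0],[0,0,0]]], claw=-1)

```text
time_s: 0.6
tcp_pos: [0.3849, 0.4295, 0.2037]
eef_rot: [-0.697, -3.063, 0.001]
wrist_force: [-0.3, -0.6, -0.4]
opening: 1.002
```

apply_moves(plan=[[[-3.2,-1.9,0.5],[0,0,0]],[[-3.2,-1.9,0.5],[0,0,0]],[[-3.2,-1.9,0.5],[0,0,0]],[[-3.2,-1.9,0.5],[0,0,0]],[[-3.2,-1.9,0.5],[0,0,0]]])

```text
time_s: 1.1
tcp_pos: [0.488, 0.2746, 0.1787]
eef_rot: [-0.697, -3.063, 0.001]
wrist_force: [0.9, -0.5, 1.2]
opening: 0.996
```

```bash
python3 go.py .5385 .199 .13
```

```text
t 1.1 tcp [0.488  0.2746 0.1787] jawyaw 64.35 tilt [-6.e-04 -2.e-04 -1.e+00] F [ 0.9 -0.5  1.2] T [-0.06 -0.02  0.01] op 0.996 q [ 0.42 -0.06  1.88  0.    1.32 -0.71]
tool cm [-7.83 -4.62  4.87]
```

apply_moves(plan=[[[-2.5,-1.5,1.2],[0,0,0]],[[-2.5,-1.5,1.2],[0,0,0]],[[-2.5,-1.5,1.2],[0,0,0]],[[0,0,0],[0,0,0]]])

```text
time_s: 1.5
tcp_pos: [0.5355, 0.2001, 0.1406]
eef_rot: [-0.702, -3.058, 0.004]
wrist_force: [-0.2, -0.8, -0.0]
opening: 0.999
```

```bash
python3 go.py .5385 .199 .048; python3 - <<'E'
from plant import cams
import cv2
for n in("scene","top"): cv2.imwrite(f"pics/{n}1.png",cams.capture(n)[:,:,::-1])
a=cv2.imread("pics/scene1.png")[110:240,140:300];cv2.imwrite("pics/s1c.png",cv2.resize(a,None,fx=4.5,fy=4.5,interpolation=cv2.INTER_CUBIC))
E
```

```text
t 1.5 tcp [0.5355 0.2001 0.1406] jawyaw 64.13 tilt [-0.0041 -0.002  -1.    ] F [-0.2 -0.8 -0. ] T [-0.02  0.01 -0.  ] op 0.999 q [ 0.26  0.    1.89 -0.    1.26 -0.85]
tool cm [-0.34  0.06  9.26]
```

View pics/s1c.png

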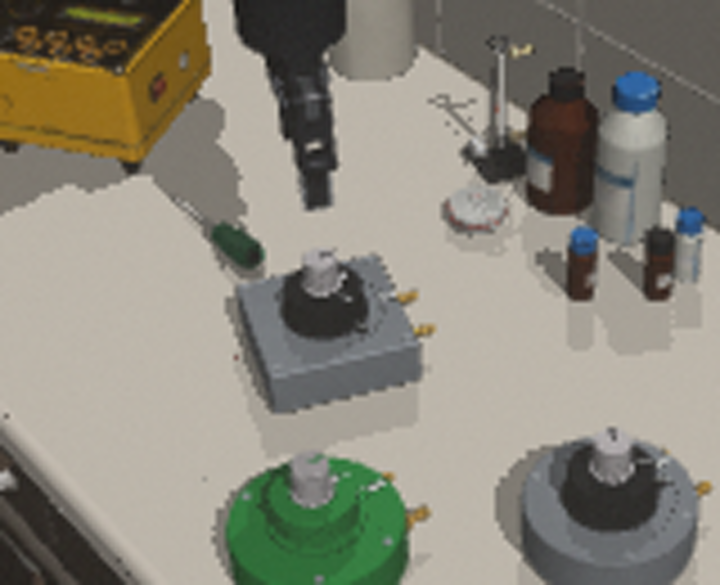

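apply_moves(plan=[[[-0.3,0,1.5],[0,0,0]],[[0,0,1.5],[0,0,0]],[[0,0,1.5],[0,0,0]],[[0,0,1.0],[0,0,0]],[[0,0,0],[0,0,0]]])

```text
time_s: 2.1
tcp_pos: [0.5364, 0.2016, 0.0853]
eef_rot: [-0.696, -3.059, 0.004]
wrist_force: [0.3, -0.1, 0.3]
opening: 0.998
```

```bash
python3 go.py .5385 .199 .048
```

```text
t 2.1 tcp [0.5364 0.2016 0.0853] jawyaw 64.38 tilt [-0.0048 -0.0013 -1.    ] F [ 0.3 -0.1  0.3] T [0.02 0.03 0.04] op 0.998 q [ 0.27  0.06  1.92  0.    1.16 -0.86]
tool cm [-0.31 -0.13  3.73]
```

apply_moves(plan=[[[-0.2,-0.1,1.2],[0,0,0]],[[0,0,1.2],[0,0,0]],[[0,0,1.2],[0,0,0]],[[0,0,0],[0,0,0]]])

```text
time_s: 2.5
tcp_pos: [0.5381, 0.1994, 0.0496]
eef_rot: [-0.697, -3.059, 0.003]
wrist_force: [-0.3, -0.4, -0.5]
opening: 0.993
```

```bash
python3 go.py .5385 .199 .048; python3 - <<'E'
from plant import cams,r
import cv2
for n in("scene",): cv2.imwrite(f"pics/{n}2.png",cams.capture(n)[:,:,::-1])
print(r.read_state()["tcp_pos"])
a=cv2.imread("pics/scene2.png")[130:220,160:270];cv2.imwrite("pics/s2c.png",cv2.resize(a,None,fx=6,fy=6,interpolation=cv2.INTER_CUBIC))
E
```

```text
t 2.5 tcp [0.5381 0.1994 0.0496] jawyaw 64.34 tilt [-0.0043 -0.0012 -1.    ] F [-0.3 -0.4 -0.5] T [ 0.   -0.01 -0.01] op 0.993 q [ 0.26  0.11  1.94 -0.    1.09 -0.86]
tool cm [-0.06 -0.02  0.16]
[0.53876249 0.19966133 0.05073442]
```

View pics/s2c.png

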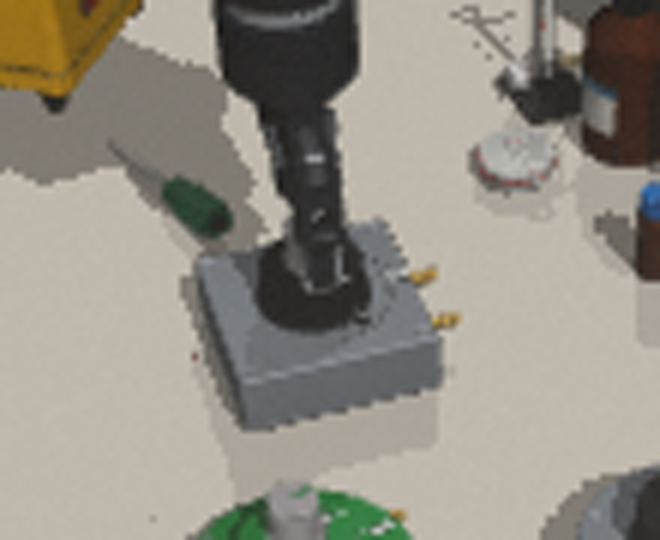

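apply_moves(plan=[[[0,0,0.2],[0,0,0]],[[0,0,0],[0,0,0]]])

```text
time_s: 2.75
tcp_pos: [0.5402, 0.2001, 0.0507]
eef_rot: [0.697, 3.063, 0.001]
wrist_force: [-0.2, -0.1, 0.3]
opening: 1.0
```

apply_moves(plan=[[[0,0,0],[0,0,0]],[[0,0,0],[0,0,0]],[[0,0,0],[0,0,0]]], claw=1)

```text
time_s: 3.05
tcp_pos: [0.54, 0.2, 0.0506]
eef_rot: [0.697, 3.063, 0.0]
wrist_force: [0.5, 0.4, 0.1]
opening: 0.519
```

```bash
python3 go.py .5385 .199 .048
```

```text
t 3.05 tcp [0.54   0.2    0.0506] jawyaw 64.35 tilt [ 5.e-04  1.e-04 -1.e+00] F [0.5 0.4 0.1] T [ 0.01  0.01 -0.06] op 0.519 q [ 0.26  0.11  1.94 -0.    1.09 -0.86]
tool cm [ 0.09 -0.16  0.26]
```

apply_moves(plan=[[[0,0,0],[0,0,0]],[[0,0,0],[0,0,0]]])

```text
time_s: 3.25
tcp_pos: [0.5399, 0.1999, 0.0508]
eef_rot: [0.698, 3.063, -0.0]
wrist_force: [-2.1, -0.4, 3.3]
opening: 0.279
```

```bash
python3 go.py .5385 .199 .048;python3 - <<'E'
from plant import cams,r
import cv2
cv2.imwrite("pics/scene3.png",cams.capture("scene")[:,:,::-1])
a=cv2.imread("pics/scene3.png")[130:220,160:270];cv2.imwrite("pics/s3c.png",cv2.resize(a,None,fx=6,fy=6,interpolation=cv2.INTER_CUBIC))
E
```

```text
t 3.25 tcp [0.5399 0.1999 0.0508] jawyaw 64.34 tilt [ 1.e-04 -1.e-04 -1.e+00] F [-2.1 -0.4  3.3] T [-0.13  0.27 -0.09] op 0.279 q [ 0.26  0.11  1.94 -0.    1.09 -0.86]
tool cm [ 0.09 -0.15  0.28]
```

View pics/s3c.png

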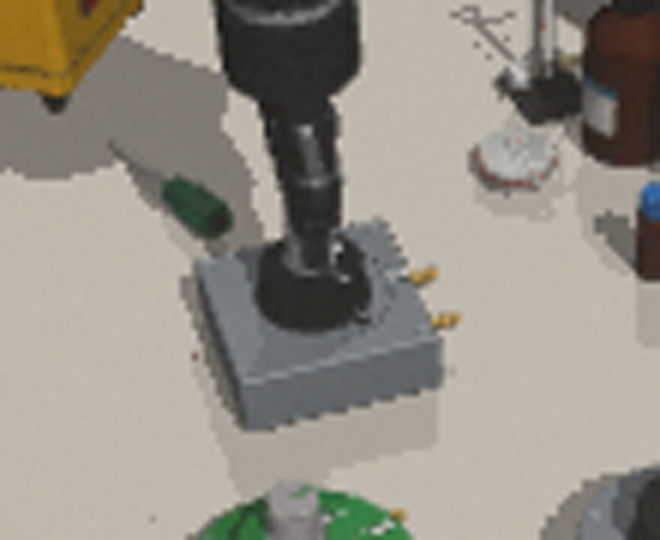

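```bash
python3 - <<'E'
from h import *
j=np.array([.433,.90])
for z in(.14,.1536,.165,.18):
    for s in(1,-1):
        for h in (.0425,.057): print(z,s,h,proj("scene",[*(np.array([.5355,.2001])+s*h*j),z]).round(1))
a=cv2.imread("pics/scene1.png")[110:170,180:240];b=cv2.imread("pics/top1.png")[180:240,165:225]
cv2.imwrite("pics/f1.png",np.hstack([cv2.resize(x,None,fx=6.5,fy=6.5,interpolation=cv2.INTER_NEAREST) for x in(a,b)]))
E
```

```text
0.14 1 0.0425 [206.9 150.1]
0.14 1 0.057 [206.1 147.7]
0.14 -1 0.0425 [211.2 164.7]
0.14 -1 0.057 [212.  167.3]
0.1536 1 0.0425 [206.5 146.8]
0.1536 1 0.057 [205.8 144.5]
0.1536 -1 0.0425 [210.9 161.4]
0.1536 -1 0.057 [211.7 164. ]
0.165 1 0.0425 [206.2 144. ]
0.165 1 0.057 [205.5 141.7]
0.165 -1 0.0425 [210.6 158.5]
0.165 -1 0.057 [211.4 161.2]
0.18 1 0.0425 [205.8 140.3]
0.18 1 0.057 [205.1 138. ]
0.18 -1 0.0425 [210.2 154.7]
0.18 -1 0.057 [211.  157.4]
```

View pics/f1.png

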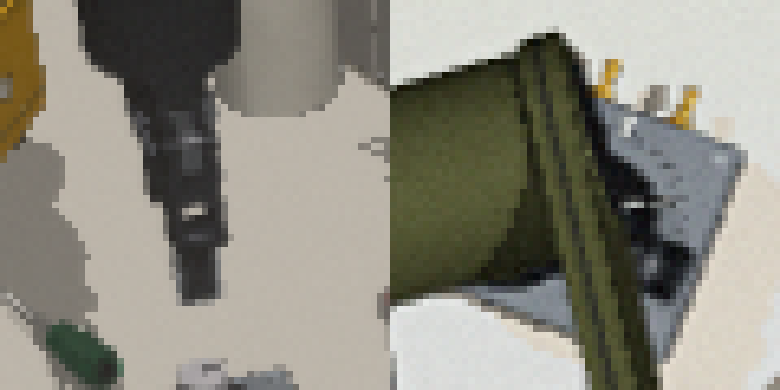

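```bash
python3 - <<'E'
from h import *
j=np.array([.433,.90])
for z in(.053,.063,.073,.083):
    for h in (.013,.027): print(z,h,proj("scene",[*(np.array([.5395,.2])-h*j),z]).round(1))
a=cv2.imread("pics/scene3.png")[140:200,190:250]
t=cams.capture("top")[:,:,::-1];b=t[180:240,165:225]
cv2.imwrite("pics/f2.png",np.hstack([cv2.resize(x,None,fx=6.5,fy=6.5,interpolation=cv2.INTER_NEAREST) for x in(a,b)]))
E
python3 go.py
```

```text
0.053 0.013 [212.7 179. ]
0.053 0.027 [213.5 181.5]
0.063 0.013 [212.5 176.8]
0.063 0.027 [213.2 179.3]
0.073 0.013 [212.3 174.6]
0.073 0.027 [213. 177.]
0.083 0.013 [212.  172.3]
0.083 0.027 [212.8 174.8]
t 3.35 tcp [0.5399 0.1999 0.0508] jawyaw 64.34 tilt [ 0.e+00 -1.e-04 -1.e+00] F [-1.5 -1.3  3.9] T [-0.14  0.29  0.03] op 0.283 q [ 0.26  0.11  1.94 -0.    1.09 -0.86]
```

View pics/f2.png

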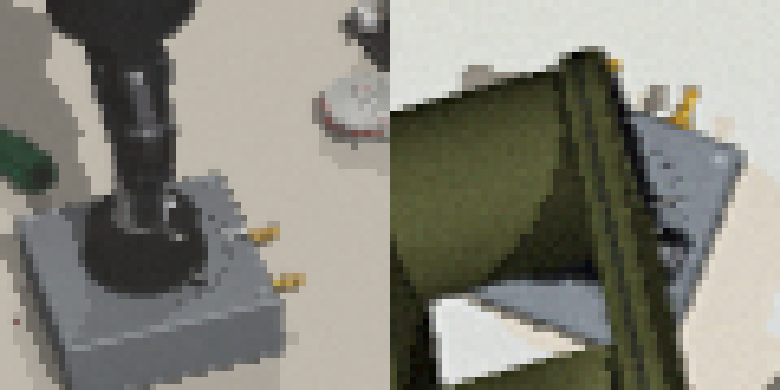

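apply_moves(plan=[[[0,0,0],[0,0,0]],[[0,0,0],[0,0,0]],[[0,0,0],[0,0,0]],[[0,0,0],[0,0,0]],[[0,0,0],[0,0,0]]], claw=-1)

```text
time_s: 3.85
tcp_pos: [0.5399, 0.2, 0.0503]
eef_rot: [0.698, 3.063, 0.0]
wrist_force: [-0.4, 0.9, -0.3]
opening: 1.0
```

```bash
python3 go.py; python3 - <<'E'
from h import *
s=cams.capture("scene")[:,:,::-1]; cv2.imwrite("pics/scene4.png",s)
s0=cv2.imread("pics/scene0.png")
b=[cv2.resize(x[150:200,185:245],None,fx=6.5,fy=6.5,interpolation=cv2.INTER_NEAREST) for x in(s0,s)]
cv2.imwrite("pics/f4.png",np.hstack(b))
E
```

```text
t 3.85 tcp [0.5399 0.2    0.0503] jawyaw 64.34 tilt [ 0.  0. -1.] F [-0.4  0.9 -0.3] T [-0.   -0.01  0.01] op 1.0 q [ 0.26  0.11  1.94  0.    1.09 -0.86]
```

View pics/f4.png

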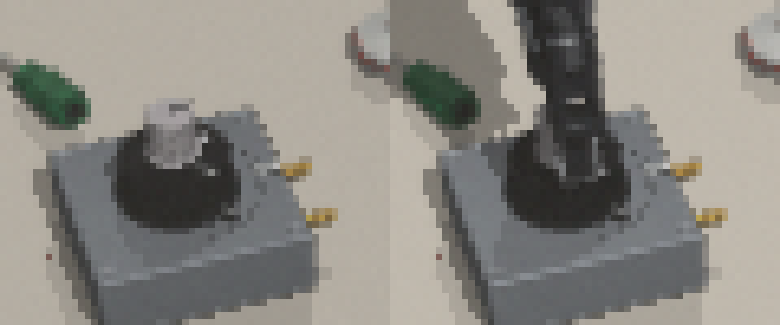

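apply_moves(plan=[[[0,0,0.6],[0,0,0]],[[0,0,0.6],[0,0,0]],[[0,0,0.6],[0,0,0]],[[0,0,0],[0,0,0]],[[0,0,0],[0,0,0]]])

```text
time_s: 4.4
tcp_pos: [0.5395, 0.1999, 0.0318]
eef_rot: [-0.697, -3.062, 0.001]
wrist_force: [0.5, -0.7, 0.6]
opening: 1.0
```

```bash
python3 go.py; python3 - <<'E'
from h import *
s=cams.capture("scene")[:,:,::-1]; cv2.imwrite("pics/scene5.png",s)
cv2.imwrite("pics/f5.png",cv2.resize(s[140:200,180:250],None,fx=8,fy=8,interpolation=cv2.INTER_NEAREST))
j=np.array([.433,.90])
for z in(.045,.055,.065,.075):
    for h in (.0425,.057): print(z,h,proj("scene",[*(np.array([.54,.2])-h*j),z]).round(1))
E
```

```text
t 4.4 tcp [0.5395 0.1999 0.0318] jawyaw 64.34 tilt [-9.e-04 -2.e-04 -1.e+00] F [ 0.5 -0.7  0.6] T [-0.02 -0.04 -0.01] op 1.0 q [ 0.26  0.13  1.95  0.    1.06 -0.86]
0.045 0.0425 [214.6 186. ]
0.045 0.057 [215.3 188.7]
0.055 0.0425 [214.3 183.8]
0.055 0.057 [215.1 186.5]
0.065 0.0425 [214.1 181.6]
0.065 0.057 [214.9 184.3]
0.075 0.0425 [213.9 179.3]
0.075 0.057 [214.7 182. ]
```

View pics/f5.png

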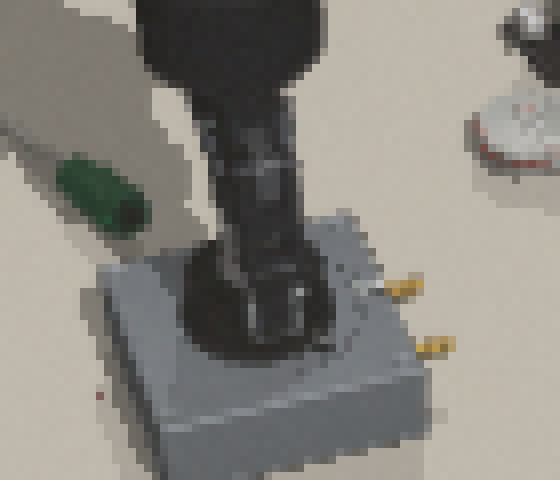

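apply_moves(plan=[[[0,0,0.5],[0,0,0]],[[0,0,0],[0,0,0]]])

```text
time_s: 4.65
tcp_pos: [0.5395, 0.1999, 0.0268]
eef_rot: [-0.697, -3.062, 0.001]
wrist_force: [-0.4, 0.3, -1.0]
opening: 0.997
```

apply_moves(plan=[[[0,0,0],[0,0,0]],[[0,0,0],[0,0,0]]], claw=1)

```text
time_s: 4.85
tcp_pos: [0.5399, 0.2, 0.0274]
eef_rot: [0.698, 3.063, -0.0]
wrist_force: [-3.3, -1.7, 16.2]
opening: 0.696
```

apply_moves(plan=[[[0,0,0],[0,0,0]]])

```text
time_s: 4.95
tcp_pos: [0.5399, 0.1999, 0.0281]
eef_rot: [-0.697, -3.063, 0.0]
wrist_force: [-2.7, -0.5, 4.1]
opening: 0.676
```

```bash
python3 go.py
```

```text
t 4.95 tcp [0.5399 0.1999 0.0281] jawyaw 64.34 tilt [-2.e-04 -2.e-04 -1.e+00] F [-2.7 -0.5  4.1] T [-0.21  0.43 -0.05] op 0.676 q [ 0.26  0.14  1.95 -0.    1.05 -0.86]
```

apply_moves(plan=[[[0,0,0],[0,0,-0.1]],[[0,0,0],[0,0,-0.12]],[[0,0,0],[0,0,-0.12]],[[0,0,0],[0,0,-0.12]],[[0,0,0],[0,0,-0.12]]])

```text
time_s: 5.45
tcp_pos: [0.5401, 0.2006, 0.0281]
eef_rot: [-0.215, 3.134, 0.002]
wrist_force: [-1.6, 1.7, 2.8]
opening: 0.679
```

apply_moves(plan=[[[0,0,0],[0,0,-0.12]],[[0,0,0],[0,0,-0.12]],[[0,0,0],[0,0,-0.12]],[[0,0,0],[0,0,-0.08]],[[0,0,0],[0,0,0]]])

```text
time_s: 5.95
tcp_pos: [0.5399, 0.2011, 0.0281]
eef_rot: [-0.886, 3.013, 0.003]
wrist_force: [-3.7, 4.6, 4.8]
opening: 0.678
```

```bash
python3 go.py; python3 - <<'E'
from h import *
s=cams.capture("scene")[:,:,::-1]; cv2.imwrite("pics/scene6.png",s)
t=cams.capture("top")[:,:,::-1]; cv2.imwrite("pics/top6.png",t)
cv2.imwrite("pics/f6.png",np.hstack([cv2.resize(s[145:205,185:245],None,fx=6.5,fy=6.5,interpolation=cv2.INTER_CUBIC),cv2.resize(t[182:242,165:225],None,fx=6.5,fy=6.5,interpolation=cv2.INTER_CUBIC)]))
E
```

```text
t 5.95 tcp [0.5399 0.2011 0.0281] jawyaw 122.77 tilt [ 2.e-04  2.e-03 -1.e+00] F [-3.7  4.6  4.8] T [0.72 0.55 0.03] op 0.678 q [ 0.26  0.14  1.95  0.    1.05 -1.88]
```

View pics/f6.png

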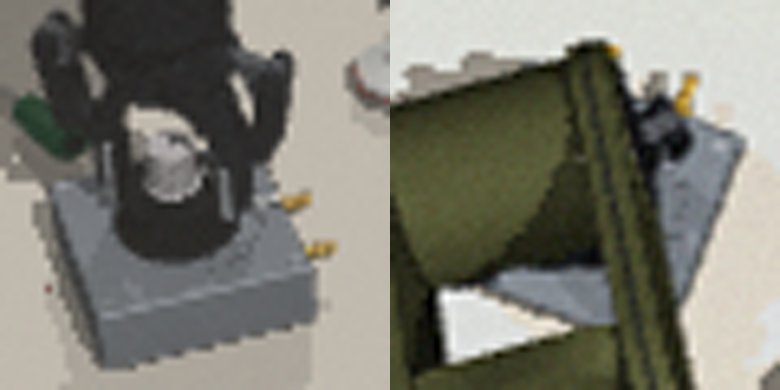

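apply_moves(plan=[[[0,0,0],[0,0,0]],[[0,0,0],[0,0,0]],[[0,0,0],[0,0,0]],[[0,0,0],[0,0,0]]], claw=-1)

```text
time_s: 6.45
tcp_pos: [0.54, 0.1997, 0.0272]
eef_rot: [-0.886, 3.014, -0.001]
wrist_force: [0.8, 0.4, -0.4]
opening: 1.0
```

apply_moves(plan=[[[0,0,-1],[0,0,0]],[[0,0,-3],[0,0,0]],[[0,0,-3],[0,0,0]],[[0,0,-3],[0,0,0]],[[0,0,-3],[0,0,0]]])

```text
time_s: 6.95
tcp_pos: [0.54, 0.1999, 0.1595]
eef_rot: [-0.886, 3.013, -0.0]
wrist_force: [-0.2, -0.6, 0.2]
opening: 1.003
```

```bash
python3 go.py .5695 -.09 .15
```

```text
t 6.95 tcp [0.54   0.1999 0.1595] jawyaw 122.77 tilt [ 1.e-03  1.e-04 -1.e+00] F [-0.2 -0.6  0.2] T [-0.03  0.05 -0.  ] op 1.003 q [ 0.26 -0.01  1.86 -0.    1.28 -1.88]
tool cm [ 13.21 -25.97   0.95]
```

apply_moves(plan=[[[1.6,-3.2,0],[0,0,0]],[[1.6,-3.2,0],[0,0,0]],[[1.6,-3.2,0],[0,0,0]],[[1.6,-3.2,0],[0,0,0]],[[1.6,-3.2,0],[0,0,0]]])

```text
time_s: 7.45
tcp_pos: [0.5594, 0.0206, 0.1584]
eef_rot: [-0.886, 3.013, -0.001]
wrist_force: [-0.3, 0.3, 0.9]
opening: 1.005
```

apply_moves(plan=[[[1.6,-3.2,0],[0,0,0]],[[1.6,-3.2,0],[0,0,0]],[[1.6,-3.2,0],[0,0,0]],[[0,0,0],[0,0,0]]])

```text
time_s: 7.85
tcp_pos: [0.5713, -0.0883, 0.1584]
eef_rot: [-0.879, 3.015, -0.003]
wrist_force: [-0.3, 0.4, 0.1]
opening: 0.999
```

```bash
python3 go.py .5708 -.089 .15; python3 - <<'E'
from h import *
s=cams.capture("scene")[:,:,::-1]; cv2.imwrite("pics/scene7.png",s)
t=cams.capture("top")[:,:,::-1]; cv2.imwrite("pics/top7.png",t)
cv2.imwrite("pics/f7.png",np.hstack([cv2.resize(s[150:210,185:245],None,fx=6.5,fy=6.5,interpolation=cv2.INTER_CUBIC),cv2.resize(t[182:242,165:225],None,fx=6.5,fy=6.5,interpolation=cv2.INTER_CUBIC)]))
E
```

```text
t 7.85 tcp [ 0.5713 -0.0883  0.1584] jawyaw 122.52 tilt [ 0.0014 -0.0016 -1.    ] F [-0.3  0.4  0.1] T [-0.06  0.03  0.04] op 0.999 q [-0.25 -0.    1.86 -0.    1.28 -2.38]
tool cm [ 0.08 -0.03  0.84]
```

View pics/f7.png

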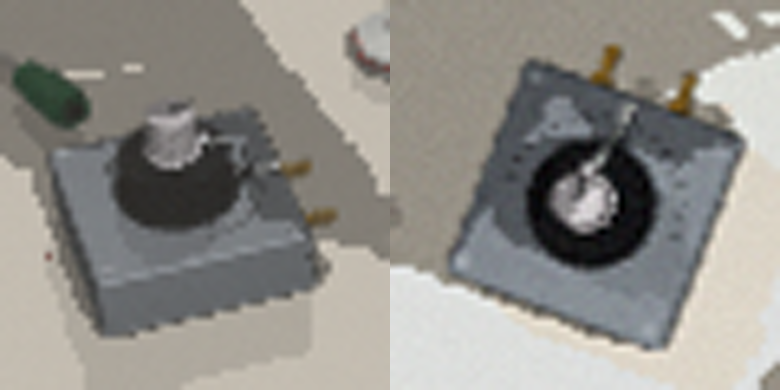

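```bash
cat > m7.py <<'E'
from h import *
import sys
t=cv2.imread(sys.argv[1]);mx=t.max(axis=2).astype(int)
np.set_printoptions(linewidth=250)
print(mx[194:214,186:208])
S=np.array([.5388,.1992])
for a in(-16,-20,-24):
    dr=np.array([np.cos(np.radians(a)),np.sin(np.radians(a))])
    print(a,[proj("top",[*(S+k*dr),z]).round(2) for k,z in((.024,.072),(.030,.072),(.034,.05),(.042,.05),(.044,.048),(.057,.048))])
E
python3 m7.py pics/top7.png
```

```text
[[ 91 112  97  91  85  86  90  79  79  86  93  89  98 120 161 153 143 120 118 134 149 150]
 [ 83  82  85  90  87  87  88  86  85  88  86  67  59  92 151 150 145 125 125 133 151 155]
 [ 88  85  87  83  97  91  89  84  83  91  95  99  90  81  70  79 109 121 124 123 129 181]
 [ 87  81  86 111 143 139 131  84  89  91  90  89  91  87  92  95  84  74  83 106 151 146]
 [ 81  81 104 140 137 135 131  97  89  86  89  89  90  92 109 143 142  85  79  74  83 108]
 [ 84  80  98 135 142 139 140 128  85  68  89  79  70  88 116 148  81  90  90  93  95  87]
 [ 87  85 106 139 136 135 132 118 126  73  72  86  75  90 119 143  55  93  92  92  90  90]
 [ 90 108 138 129 102 142 140 141 145 134  91  89  84  77  97  74  75  74  90  91  88  87]
 [112 133 115 139 142 144 137 142 140 131  80  90  82  80  97  63  88  78  88  90  91  91]
 [140 133  94  85  90  85  75  61  69  64  45  48  56  69  44  58  84  93  88  68  78  92]
 [ 68  86  88  90  72  44  28  13  16  19  11  47  67  31  31  66  97  97  90  93  90  88]
 [ 89  92  88  80  38  17  18  25  20  20  46  94  78  17  18  43 103 138 100  97  81  54]
 [ 91  8
[... 485 characters left out ...]
168 214 196 115 107  15  28  18  14  11  48 109 150]
 [ 24  10  14  53 114 142 128  98 139 218 216 187 121 179  19  24  27  19  16  32  89 130]
 [ 25  15  16  61 124 137 139 163 209 211 209 195 117 112  11  19  28  26  16  34  95 133]]
-16 [array([197.01, 205.51]), array([197.51, 203.77]), array([198.69, 203.02]), array([199.35, 200.74]), array([199.58, 200.2 ]), array([200.65, 196.5 ])]
-20 [array([197.49, 205.67]), array([198.11, 203.96]), array([199.36, 203.23]), array([200.18, 201.  ]), array([200.45, 200.48]), array([201.78, 196.85])]
-24 [array([197.96, 205.85]), array([198.7 , 204.19]), array([200.02, 203.49]), array([200.99, 201.32]), array([201.3 , 200.81]), array([202.87, 197.28])]
```

apply_moves(plan=[[[0,0,2.5],[0,0,0]],[[0,0,2.5],[0,0,0]],[[0,0,2.5],[0,0,0]],[[0,0,1.5],[0,0,0]],[[0,0,0],[0,0,0]]])

```text
time_s: 8.45
tcp_pos: [0.5689, -0.0831, 0.0648]
eef_rot: [0.887, -3.009, -0.004]
wrist_force: [-0.5, -0.5, 0.3]
opening: 0.998
```

```bash
python3 go.py .5708 -.089 .057; python3 - <<'E'
from h import *
s=cams.capture("scene")[:,:,::-1]; cv2.imwrite("pics/scene8.png",s)
cv2.imwrite("pics/f8.png",cv2.resize(s[170:250,240:320],None,fx=6.5,fy=6.5,interpolation=cv2.INTER_CUBIC))
E
```

```text
t 8.45 tcp [ 0.5689 -0.0831  0.0648] jawyaw 122.85 tilt [-0.0049  0.0013 -1.    ] F [-0.5 -0.5  0.3] T [ 0.01  0.04 -0.01] op 0.998 q [-0.24  0.09  1.93  0.    1.12 -2.38]
tool cm [ 0.15 -0.6   0.78]
```

View pics/f8.png

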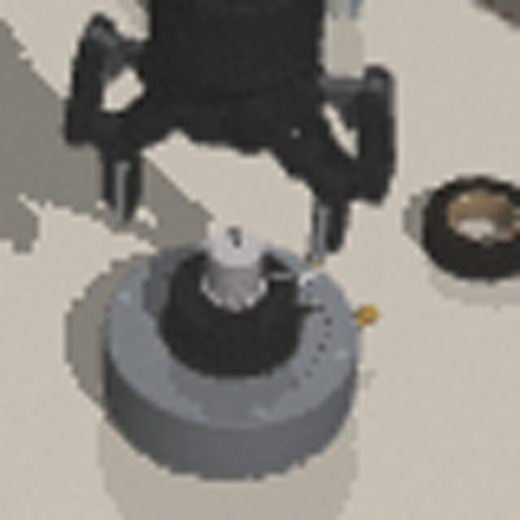

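```bash
python3 go.py .5708 -.089 .057
```

```text
t 8.5 tcp [ 0.5702 -0.0836  0.0666] jawyaw 122.84 tilt [-1.9e-03  5.0e-04 -1.0e+00] F [-0.5 -0.2  0.3] T [0.02 0.03 0.  ] op 0.998 q [-0.24  0.09  1.93  0.    1.12 -2.38]
tool cm [ 0.24 -0.48  0.96]
```

apply_moves(plan=[[[0.2,-0.5,0],[0,0,0]],[[0,0,0],[0,0,0]],[[0,0,0.4],[0,0,0]],[[0,0,0],[0,0,0]]])

```text
time_s: 8.9
tcp_pos: [0.5719, -0.09, 0.0635]
eef_rot: [-0.886, 3.014, -0.0]
wrist_force: [0.9, -0.5, 0.1]
opening: 1.0
```

```bash
python3 go.py .5708 -.089 .057
```

```text
t 8.9 tcp [ 0.5719 -0.09    0.0635] jawyaw 122.77 tilt [ 3.e-04 -0.e+00 -1.e+00] F [ 0.9 -0.5  0.1] T [0.01 0.02 0.02] op 1.0 q [-0.25  0.1   1.93  0.    1.12 -2.39]
tool cm [0.04 0.14 0.65]
```

apply_moves(plan=[[[0,0.1,0.6],[0,0,0]],[[0,0,0],[0,0,0]],[[0,0,0],[0,0,0]]])

```text
time_s: 9.2
tcp_pos: [0.571, -0.0889, 0.0569]
eef_rot: [0.887, -3.013, -0.001]
wrist_force: [0.3, -0.2, 0.3]
opening: 0.996
```

apply_moves(plan=[[[0,0,0],[0,0,0]],[[0,0,0],[0,0,0]],[[0,0,0],[0,0,0]],[[0,0,0],[0,0,0]],[[0,0,0],[0,0,0]]], claw=1)

```text
time_s: 9.7
tcp_pos: [0.572, -0.0899, 0.058]
eef_rot: [-0.887, 3.013, -0.003]
wrist_force: [0.7, -3.3, 1.7]
opening: 0.275
```

apply_moves(plan=[[[0,0,0],[0,0,0]]])

```text
time_s: 9.8
tcp_pos: [0.572, -0.0899, 0.0579]
eef_rot: [-0.886, 3.013, -0.003]
wrist_force: [0.7, -4.0, 0.8]
opening: 0.274
```

```bash
python3 go.py .5708 -.089 .057
```

```text
t 9.8 tcp [ 0.572  -0.0899  0.0579] jawyaw 122.79 tilt [ 0.0016 -0.0016 -1.    ] F [ 0.7 -4.   0.8] T [-0.67 -0.2   0.05] op 0.274 q [-0.25  0.1   1.93 -0.    1.1  -2.39]
tool cm [0.05 0.14 0.09]
```

Gripped on the fine knob (same opening as 26 mm, little force). Turning it clockwise by ~0.88 rad.

apply_moves(plan=[[[0,0,0],[0,0,0.1]],[[0,0,0],[0,0,0.12]],[[0,0,0],[0,0,0.12]],[[0,0,0],[0,0,0.12]],[[0,0,0],[0,0,0.12]]])

```text
time_s: 10.3
tcp_pos: [0.5724, -0.0911, 0.058]
eef_rot: [0.019, 3.139, -0.006]
wrist_force: [2.3, -8.4, 0.1]
opening: 0.272
```

apply_moves(plan=[[[0,0,0],[0,0,0.12]],[[0,0,0],[0,0,0.1]],[[0,0,0],[0,0,0.08]],[[0,0,0],[0,0,0]]])

```text
time_s: 10.7
tcp_pos: [0.5723, -0.0918, 0.058]
eef_rot: [0.483, 3.101, -0.007]
wrist_force: [1.3, -10.9, -0.1]
opening: 0.277
```

```bash
python3 go.py
```

```text
t 10.7 tcp [ 0.5723 -0.0918  0.058 ] jawyaw 72.3 tilt [ 0.0025 -0.0051 -1.    ] F [  1.3 -10.9  -0.1] T [-1.66 -0.35 -0.05] op 0.277 q [-0.25  0.1   1.93 -0.    1.1  -1.51]
```

apply_moves(plan=[[[0,0,0],[0,0,0]],[[0,0,0],[0,0,0]],[[0,0,0],[0,0,0]],[[0,0,0],[0,0,0]],[[0,0,0],[0,0,0]]], claw=-1)

```text
time_s: 11.2
tcp_pos: [0.5713, -0.0887, 0.0573]
eef_rot: [-0.481, -3.104, -0.0]
wrist_force: [-0.2, -0.0, -0.4]
opening: 0.997
```

apply_moves(plan=[[[0,0,-1],[0,0,0]],[[0,0,-2.5],[0,0,0]],[[0,0,-2.5],[0,0,0]],[[0,0,-2.5],[0,0,0]],[[0,0,-1],[0,0,0]]])

```text
time_s: 11.7
tcp_pos: [0.5731, -0.0894, 0.1564]
eef_rot: [0.481, 3.099, -0.001]
wrist_force: [-0.3, -0.0, 0.1]
opening: 0.998
```

```bash
python3 go.py .45 -.3 .15
```

```text
t 11.7 tcp [ 0.5731 -0.0894  0.1564] jawyaw 72.37 tilt [ 0.0056 -0.0014 -1.    ] F [-0.3 -0.   0.1] T [-0.01  0.    0.03] op 0.998 q [-0.25  0.    1.86  0.    1.27 -1.51]
tool cm [  5.36 -23.8    0.6 ]
```

apply_moves(plan=[[[1.1,-4,0],[0,0,0]],[[1.1,-4,0],[0,0,0]],[[1.1,-4,0],[0,0,0]],[[1.1,-4,0],[0,0,0]],[[1.1,-4,0],[0,0,0]]], claw=1)

```text
time_s: 12.2
tcp_pos: [0.4571, -0.2639, 0.1521]
eef_rot: [-0.481, -3.104, -0.0]
wrist_force: [-0.2, -0.6, -0.7]
opening: 0.143
```

apply_moves(plan=[[[1.1,-4,0],[0,0,0]],[[1.1,-3,0],[0,0,0]],[[0,0,0],[0,0,0]]])

```text
time_s: 12.5
tcp_pos: [0.4141, -0.3253, 0.1521]
eef_rot: [-0.489, -3.103, 0.001]
wrist_force: [-0.4, -0.3, -0.9]
opening: 0.001
```

```bash
python3 go.py; python3 - <<'E'
from h import *
s=cams.capture("scene")[:,:,::-1]; cv2.imwrite("pics/scene9.png",s)
t=cams.capture("top")[:,:,::-1]; cv2.imwrite("pics/top9.png",t)
c=lambda x,y,w:cv2.resize(t[y-w:y+w,x-w:x+w],None,fx=390/2/w,fy=390/2/w,interpolation=cv2.INTER_CUBIC)
cv2.imwrite("pics/f9.png",np.hstack([c(197,211,26),c(282,201,26)]))
E
```

```text
t 12.5 tcp [ 0.4141 -0.3253  0.1521] jawyaw 72.1 tilt [-8.e-04 -4.e-04 -1.e+00] F [-0.4 -0.3 -0.9] T [-0.02  0.   -0.  ] op 0.001 q [-0.77 -0.11  1.98 -0.    1.28 -2.03]
```

View pics/f9.png

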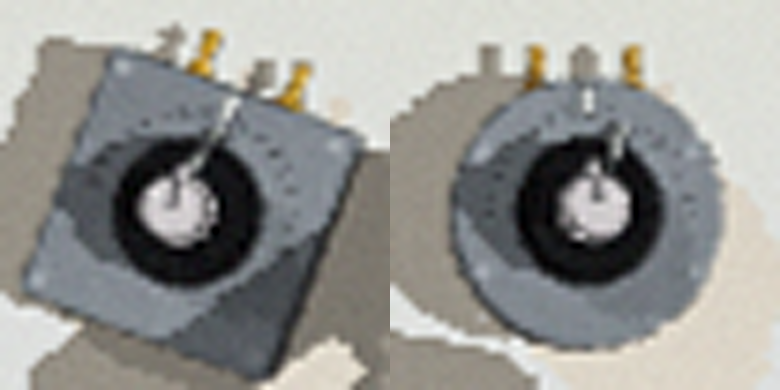

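View pics/scene9.png

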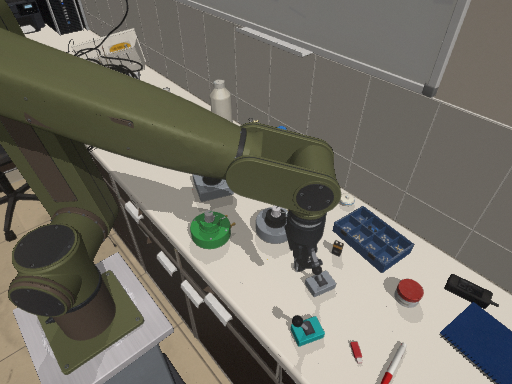

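```bash
cat > m9.py <<'E'
from h import *
import sys
t=cv2.imread(sys.argv[1]);mx=t.max(axis=2).astype(int)
np.set_printoptions(linewidth=250)
print("sq x190 y196");print(mx[196:214,190:207]);print("rd x275 y184"); print(mx[184:209,275:292])
S=np.array([.5386,.1991]);R=np.array([.5696,-.0900])
for c,A in((S,(-16,-20,-24)),(R,(-6,-2,2))):
  for a in A:
    dr=np.array([np.cos(np.radians(a)),np.sin(np.radians(a))])
    print(a,[proj("top",[*(c+k*dr),z]).round(2) for k,z in((.024,.072),(.030,.072),(.034,.05),(.042,.05),(.0505,.048),(0,.0995),(.013,.0995),(.021,.076))])
E
python3 m9.py pics/top9.png
```

```text
sq x190 y196
[[138 139 139 138 134 134 141 146 141 126 109 123 183 196 116 117 145]
 [139 141 136 136 139 143 137 140 137 145 143 134 129  94  91 147 231]
 [134 140 139 137 138 139 138 139 140 141 142 199 214 137 131 117 101]
 [136 139 138 140 130 112 143 129 115 127 145 216 152 138 139 145 142]
 [132 140 129 117 133 108 124 133 114 130 161 198 105 141 142 138 141]
 [ 98 141 141 145 144 143 146 142 136 129 159 122 125 120 146 147 140]
 [142 138 135 141 142 144 144 125  77 122 153 107 138 121 140 142 145]
 [ 89  86  74  59  76  59  46  63  73 109  70 100 138 148 136 112 123]
 [ 78  45  25  15  12  18  15  41  71  55  43 114 143 151 146 149 144]
 [ 44  20  23  21  25  18  42  93  80  12  15  36  96 150 147 148 130]
 [ 25  24  20  19  26  51 105 163  53  23  23  16  27  93 144 150 143]
 [ 20  19  24  16  87 168 148  95  19  24  28  19  16  34  97 148 147]
 [  9  22  66  80 115 193 102  45  21  24  25  26  20  12  61 135 153]
 [ 29 107 191 189  93 168 159 149  62  19  21  26  25  21  24  98 154]
 [122 227 216 180 114 214 198 157 143  26  21  21  21  21  11  73 150]
 [150 210 205 170 119 
[... 2506 characters left out ...]
.12, 199.11]), array([193.87, 212.23]), array([195.51, 208.55]), array([197.46, 206.68])]
-6 [array([282.96, 195.26]), array([283.12, 193.47]), array([282.71, 192.86]), array([282.92, 190.51]), array([283.1 , 188.08]), array([282.97, 201.88]), array([283.32, 197.92]), array([282.97, 196.06])]
-2 [array([282.46, 195.23]), array([282.49, 193.43]), array([282.01, 192.81]), array([282.06, 190.46]), array([282.06, 188.02]), array([282.97, 201.88]), array([283.05, 197.9 ]), array([282.53, 196.03])]
2 [array([281.95, 195.23]), array([281.87, 193.44]), array([281.31, 192.82]), array([281.19, 190.47]), array([281.03, 188.03]), array([282.97, 201.88]), array([282.77, 197.9 ]), array([282.09, 196.03])]
```

```bash
python3 - <<'E'
from h import *
t=cv2.imread("pics/top0.png"); b,g,r_=[t[:,:,i].astype(int) for i in range(3)]; mx=t.max(axis=2).astype(int)
yy,xx=np.mgrid[:384,:512]; near=np.hypot(xx-348,yy-216)<18
m=(((b-r_>8)&(mx<175))|(mx<70))&near
m=cv2.morphologyEx(m.astype(np.uint8),cv2.MORPH_CLOSE,np.ones((3,3)));m=cv2.morphologyEx(m,cv2.MORPH_OPEN,np.ones((3,3)))
cs,_=cv2.findContours(m,cv2.RETR_EXTERNAL,cv2.CHAIN_APPROX_NONE);c=max(cs,key=cv2.contourArea);R=cv2.minAreaRect(c)
P=np.array([onz("top",*p,.02)[:2] for p in cv2.boxPoints(R)]);print(R,P.mean(0),[(np.hypot(*(P[i]-P[i-1])).round(4),np.degrees(np.arctan2(*(P[i]-P[i-1])[::-1])).round(1)) for i in range(4)])
k=(mx<25)&near; n,l,s,ce=cv2.connectedComponentsWithStats(k.astype(np.uint8));i=1+np.argmax(s[1:,4]);print(s[i],ce[i]);bt=ce[i]
sc=cv2.imread("pics/scene0.png");ms=sc.max(axis=2);near=np.hypot(xx-318,yy-270)<10
k=(ms<45)&near; n,l,s,cs_=cv2.connectedComponentsWithStats(k.astype(np.uint8));i=1+np.argmax(s[1:,4]);print(s[i],cs_[i]);bs=cs_[i]
print("ball top@.083",onz("top",*bt,.083),"scene@.083",onz("scene",*bs,.083))
E
```

```text
((348.6346130371094, 216.82691955566406), (15.689291000366211, 19.415496826171875), 11.309932708740234) [ 0.52115551 -0.3225096 ] [(np.float64(0.0541), np.float64(78.2)), (np.float64(0.0672), np.float64(-12.8)), (np.float64(0.0543), np.float64(-101.8)), (np.float64(0.0672), np.float64(167.0))]
[349 219   7   7  36] [351.91666667 222.27777778]
[312 265   9  10  64] [316.21875  269.640625]
ball top@.083 [ 0.50137012 -0.31768096  0.083     ] scene@.083 [ 0.5014192  -0.31638288  0.083     ]
```

apply_moves(plan=[[[0,0,0],[0,0,-0.085]],[[0,0,0],[0,0,0]]])

```text
time_s: 12.8
tcp_pos: [0.4168, -0.3219, 0.1521]
eef_rot: [-0.347, -3.122, -0.001]
wrist_force: [-0.1, -0.3, 0.7]
opening: -0.001
```

```bash
python3 go.py .462 -.307 .055; python3 - <<'E'
from h import *
for u,v in((344,207),(359,210.5)): print(onz("top",u,v,.025))
E
```

```text
t 12.8 tcp [ 0.4168 -0.3219  0.1521] jawyaw 77.32 tilt [-0.e+00  5.e-04 -1.e+00] F [-0.1 -0.3  0.7] T [-0.04 -0.06  0.  ] op -0.001 q [-0.76 -0.11  1.98  0.    1.28 -2.11]
tool cm [-4.09  2.45  9.71]
[ 0.55492431 -0.30617449  0.025     ]
[ 0.54238888 -0.35772941  0.025     ]
```

apply_moves(plan=[[[-2,1.2,0],[0,0,0]],[[-1.9,1.2,0],[0,0,0]],[[0,0,3],[0,0,0]],[[0,0,3],[0,0,0]],[[0,0,2],[0,0,0]]])

```text
time_s: 13.3
tcp_pos: [0.4595, -0.3062, 0.07]
eef_rot: [-0.349, -3.12, -0.003]
wrist_force: [0.7, 0.7, -0.6]
opening: 0.003
```

apply_moves(plan=[[[0,0,0],[0,0,0]]])

```text
time_s: 13.4
tcp_pos: [0.4578, -0.3053, 0.0684]
eef_rot: [-0.348, -3.116, -0.007]
wrist_force: [-1.0, -0.0, 0.4]
opening: 0.002
```

```bash
python3 go.py .462 -.307 .055; python3 - <<'E'
from h import *
s=cams.capture("scene")[:,:,::-1]; cv2.imwrite("pics/scene10.png",s)
cv2.imwrite("pics/f10.png",cv2.resize(s[220:310,270:360],None,fx=6,fy=6,interpolation=cv2.INTER_CUBIC))
E
```

```text
t 13.4 tcp [ 0.4578 -0.3053  0.0684] jawyaw 77.25 tilt [-0.0058  0.0049 -1.    ] F [-1.  -0.   0.4] T [ 0.02 -0.01 -0.03] op 0.002 q [-0.69  0.04  1.98  0.    1.13 -2.03]
tool cm [-0.46 -0.08  1.34]
```

View pics/f10.png

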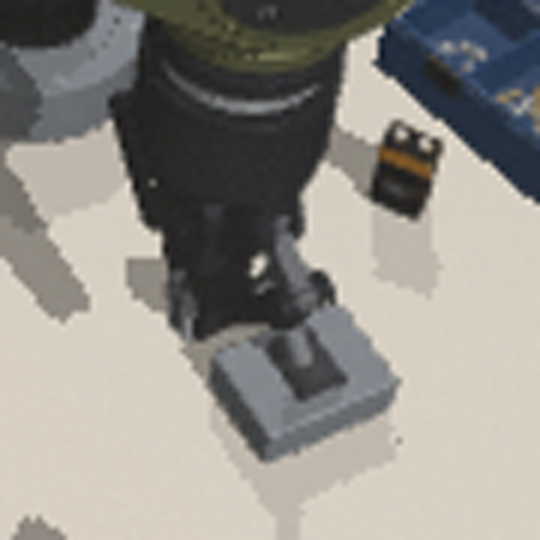

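```bash
python3 - <<'E'
from h import *
for p in([.4578,-.3053,.068],[.4578,-.3053,.09],[.4578,-.3053,.112],[.5014,-.317,.083]): q=proj("scene",p); print(p,q.round(1),((q-[270,220])*6).round())
t=cams.capture("top")[:,:,::-1];cv2.imwrite("pics/top10.png",t)
cv2.imwrite("pics/f10t.png",cv2.resize(t[190:260,310:380],None,fx=8,fy=8,interpolation=cv2.INTER_CUBIC))
E
```

```text
[0.4578, -0.3053, 0.068] [301.  279.5] [186. 357.]
[0.4578, -0.3053, 0.09] [301.8 274.6] [191. 328.]
[0.4578, -0.3053, 0.112] [302.6 269.5] [196. 297.]
[0.5014, -0.317, 0.083] [316.4 269.8] [278. 299.]
```

View pics/f10t.png

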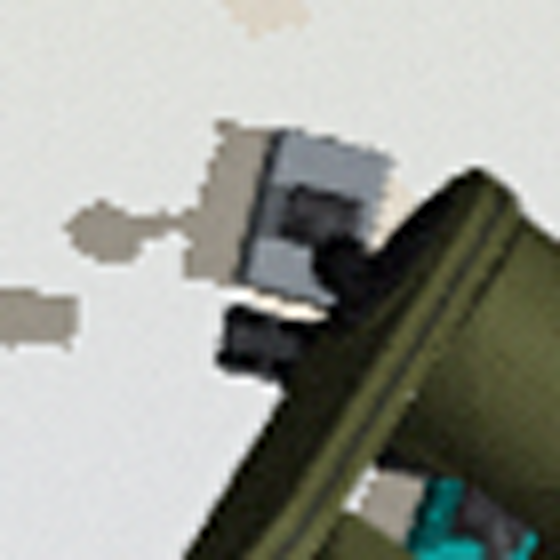

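apply_moves(plan=[[[0,0,0.7],[0,0,0]],[[0,0,0.6],[0,0,0]],[[0,0,0],[0,0,0]]])

```text
time_s: 13.8
tcp_pos: [0.4593, -0.308, 0.059]
eef_rot: [-0.35, -3.122, -0.0]
wrist_force: [0.4, -0.0, 0.6]
opening: -0.002
```

```bash
python3 go.py .531 -.325 .055
```

```text
t 13.8 tcp [ 0.4593 -0.308   0.059 ] jawyaw 77.22 tilt [-4.e-04  3.e-04 -1.e+00] F [ 0.4 -0.   0.6] T [-0.02 -0.02 -0.03] op -0.002 q [-0.69  0.05  1.99  0.    1.1  -2.04]
tool cm [-7.37 -0.07  0.4 ]
```

apply_moves(plan=[[[-1,0,0.2],[0,0,0]],[[-1,0,0.2],[0,0,0]],[[-1,0,0],[0,0,0]],[[-1,0,0],[0,0,0]]])

```text
time_s: 14.2
tcp_pos: [0.4995, -0.3174, 0.0554]
eef_rot: [-0.349, -3.122, 0.0]
wrist_force: [-1.0, 0.3, 0.1]
opening: 0.006
```

apply_moves(plan=[[[-0.7,0,0],[0,0,0]],[[-0.7,0,0],[0,0,0]],[[-0.7,0,0],[0,0,0]],[[0,0,0],[0,0,0]]])

```text
time_s: 14.6
tcp_pos: [0.5199, -0.3218, 0.0553]
eef_rot: [0.349, 3.122, 0.0]
wrist_force: [-0.5, 0.4, -1.1]
opening: 0.001
```

```bash
python3 go.py .531 -.325 .055; python3 - <<'E'
from h import *
s=cams.capture("scene")[:,:,::-1]; cv2.imwrite("pics/scene11.png",s)
cv2.imwrite("pics/f11.png",cv2.resize(s[220:310,270:360],None,fx=6,fy=6,interpolation=cv2.INTER_CUBIC))
E
```

```text
t 14.6 tcp [ 0.5199 -0.3218  0.0553] jawyaw 77.25 tilt [ 6.e-04 -0.e+00 -1.e+00] F [-0.5  0.4 -1.1] T [-0.01  0.03 -0.01] op 0.001 q [-0.64  0.18  1.86  0.    1.11 -1.99]
tool cm [-1.16 -0.07  0.03]
```

View pics/f11.png

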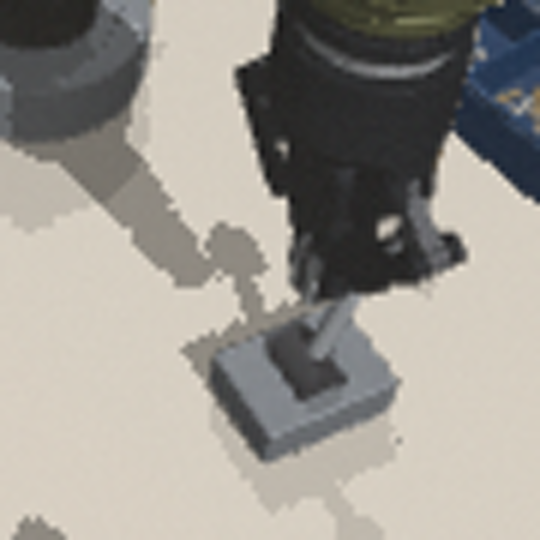

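apply_moves(plan=[[[-0.5,0,0],[0,0,0]],[[-0.5,0,0],[0,0,0]],[[0,0,0],[0,0,0]]])

```text
time_s: 14.95
tcp_pos: [0.5292, -0.324, 0.0553]
eef_rot: [0.349, 3.122, -0.0]
wrist_force: [0.2, 0.3, 0.1]
opening: -0.002
```

apply_moves(plan=[[[-0.4,0,0],[0,0,0]],[[0,0,0],[0,0,0]]])

```text
time_s: 15.15
tcp_pos: [0.5312, -0.3244, 0.0551]
eef_rot: [-0.348, -3.118, -0.001]
wrist_force: [-6.6, 1.2, 2.4]
opening: 0.001
```

```bash
python3 go.py .531 -.325 .055; python3 - <<'E'
from h import *
s=cams.capture("scene")[:,:,::-1]; cv2.imwrite("pics/scene12.png",s)
cv2.imwrite("pics/f12.png",cv2.resize(s[220:310,270:360],None,fx=6,fy=6,interpolation=cv2.INTER_CUBIC))
E
```

```text
t 15.15 tcp [ 0.5312 -0.3244  0.0551] jawyaw 77.25 tilt [-0.0044  0.0014 -1.    ] F [-6.6  1.2  2.4] T [0.25 1.02 0.01] op 0.001 q [-0.63  0.2   1.83 -0.    1.12 -1.98]
tool cm [ 0.   -0.06  0.01]
```

View pics/f12.png

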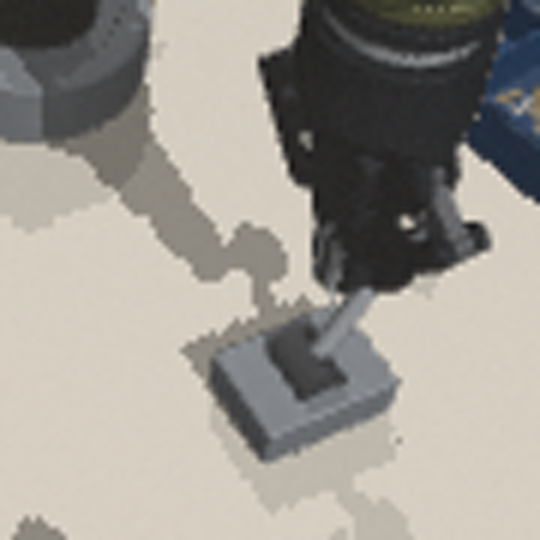

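apply_moves(plan=[[[-0.2,0,0],[0,0,0]],[[0,0,0],[0,0,0]]])

```text
time_s: 15.4
tcp_pos: [0.5313, -0.3244, 0.0549]
eef_rot: [-0.348, -3.114, -0.003]
wrist_force: [-10.4, 2.2, 5.9]
opening: 0.001
```

apply_moves(plan=[[[1,0,0],[0,0,0]],[[2,0,0],[0,0,0]],[[2,0,-1],[0,0,0]],[[1,0,-3],[0,0,0]],[[1,0,-4],[0,0,0]]])

```text
time_s: 15.9
tcp_pos: [0.4645, -0.3085, 0.1339]
eef_rot: [-0.349, -3.119, -0.004]
wrist_force: [0.6, -1.0, 0.4]
opening: -0.001
```

```bash
python3 go.py .35 -.45 .2
```

```text
t 15.9 tcp [ 0.4645 -0.3085  0.1339] jawyaw 77.22 tilt [-0.0029  0.0028 -1.    ] F [ 0.6 -1.   0.4] T [ 0.04  0.02 -0.01] op -0.001 q [-0.68 -0.02  1.92  0.    1.24 -2.03]
tool cm [  8.06 -16.32  -6.62]
```

Lever hit its stop (10 N, no more travel). Moving away for a clear last look.

apply_moves(plan=[[[1.5,-3.2,-1.2],[0,0,0]],[[1.5,-3.2,-1.2],[0,0,0]],[[1.5,-3.2,-1.2],[0,0,0]],[[1.5,-3.2,-1.2],[0,0,0]],[[1.5,-3.2,-1.2],[0,0,0]]])

```text
time_s: 16.4
tcp_pos: [0.3571, -0.4504, 0.1964]
eef_rot: [0.349, 3.121, -0.002]
wrist_force: [0.2, 0.5, 0.1]
opening: 0.002
```

apply_moves(plan=[[[0,-4,0],[0,0,0]],[[0,-4,0],[0,0,0]],[[0,-4,0],[0,0,0]],[[0,0,0],[0,0,0]]])

```text
time_s: 16.8
tcp_pos: [0.3297, -0.5701, 0.1951]
eef_rot: [0.355, 3.121, -0.003]
wrist_force: [-1.1, -0.6, 0.1]
opening: 0.003
```

```bash
python3 go.py; python3 - <<'E'
from h import *
s=cams.capture("scene")[:,:,::-1]; cv2.imwrite("pics/scene13.png",s)
t=cams.capture("top")[:,:,::-1]; cv2.imwrite("pics/top13.png",t)
c=lambda t,x,y,w:cv2.resize(t[y-w:y+w,x-w:x+w],None,fx=130/w,fy=130/w,interpolation=cv2.INTER_CUBIC)
cv2.imwrite("pics/f13.png",np.vstack([np.hstack([c(t,197,211,26),c(t,282,201,26),c(t,348,214,26)]),np.hstack([c(s,215,180,26),c(s,278,216,26),c(s,320,275,26)])]))
E
python3 m9.py pics/top13.png
```

```text
t 16.8 tcp [ 0.3297 -0.5701  0.1951] jawyaw 77.02 tilt [ 3.0e-04 -2.1e-03 -1.0e+00] F [-1.1 -0.6  0.1] T [-0.01 -0.05  0.01] op 0.003 q [-1.13  0.15  1.64 -0.    1.35 -2.47]
sq x190 y196
[[125 131 135 129 128 129 138 140 131 121 100 118 171 185 111 116 136]
 [129 131 127 130 132 128 128 134 132 134 132 124 121  92  79 138 223]
 [130 130 126 128 131 131 131 130 130 131 145 187 200 134 126 111  94]
 [128 133 134 130 123 106 129 124 106 123 136 207 141 135 134 131 135]
 [126 131 120 110 121 101 109 120 110 122 152 187  97 134 132 134 134]
 [ 90 135 135 133 134 134 137 137 122 117 148 117 119 114 135 137 136]
 [135 128 130 126 133 131 129 116  75 108 141 100 124 114 134 132 132]
 [ 82  79  72  58  68  61  48  59  68  99  67  97 126 137 128 100 115]
 [ 71  39  27  12  19  19  17  36  68  48  40 103 144 138 138 140 131]
 [ 40  14  18  17  20  15  38  92  71  10  20  42  90 136 141 135 124]
 [ 18  15  23  20  26  48  96 150  49  16  22   7  32  92 136 138 141]
 [ 18  16  22  17  75 156 135  88  13  19  27  17  22  31  87 141 140]
 [ 10  21  64  72 111 184  99  42  18  18  19  19  16  16  64
[... 2680 characters left out ...]
.12, 199.11]), array([193.87, 212.23]), array([195.51, 208.55]), array([197.46, 206.68])]
-6 [array([282.96, 195.26]), array([283.12, 193.47]), array([282.71, 192.86]), array([282.92, 190.51]), array([283.1 , 188.08]), array([282.97, 201.88]), array([283.32, 197.92]), array([282.97, 196.06])]
-2 [array([282.46, 195.23]), array([282.49, 193.43]), array([282.01, 192.81]), array([282.06, 190.46]), array([282.06, 188.02]), array([282.97, 201.88]), array([283.05, 197.9 ]), array([282.53, 196.03])]
2 [array([281.95, 195.23]), array([281.87, 193.44]), array([281.31, 192.82]), array([281.19, 190.47]), array([281.03, 188.03]), array([282.97, 201.88]), array([282.77, 197.9 ]), array([282.09, 196.03])]
```

View pics/f13.png

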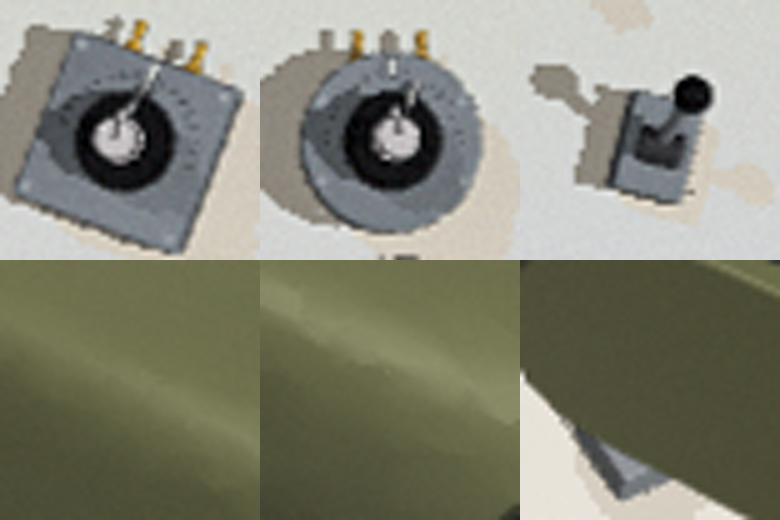

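View pics/top13.png

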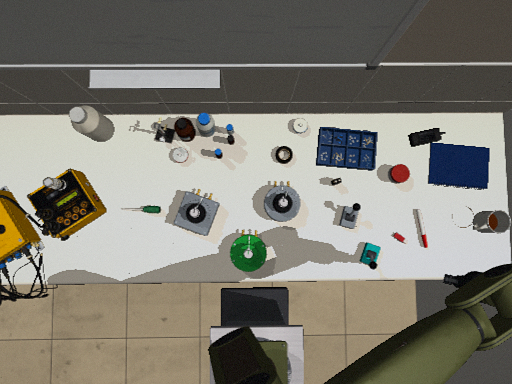

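```bash
python3 - <<'E'
from h import *
t=cv2.imread("pics/top13.png");mx=t.max(axis=2).astype(int);yy,xx=np.mgrid[:384,:512]
k=(mx<25)&(np.hypot(xx-356,yy-207)<7);c,n=cent(k);print(c,n,onz("top",*c,.083),onz("top",*c,.092))
t0=cv2.imread("pics/top0.png");m0=t0.max(axis=2).astype(int)
k=(m0<25)&(np.hypot(xx-352,yy-222)<7);c,n=cent(k);print(c,n,onz("top",*c,.083))
b,g,r_=[t[:,:,i].astype(int) for i in range(3)]
# block pixels seen in either picture
def mk(t,ball):
    b,r_=t[:,:,0].astype(int),t[:,:,2].astype(int);mx=t.max(axis=2).astype(int)
    return (((b-r_>8)&(mx<175))|(mx<75))&(np.hypot(xx-348,yy-216)<18)&(np.hypot(xx-ball[0],yy-ball[1])>5.5)
m=(mk(t,(356.4,207))|mk(t0,(351.9,222.3))).astype(np.uint8)
m=cv2.morphologyEx(m,cv2.MORPH_OPEN,np.ones((3,3)))
cs,_=cv2.findContours(m,cv2.RETR_EXTERNAL,cv2.CHAIN_APPROX_NONE);R=cv2.minAreaRect(max(cs,key=cv2.contourArea))
P=np.array([onz("top",*p,.025)[:2] for p in cv2.boxPoints(R)]);print(R,P.mean(0),[(np.hypot(*(P[i]-P[i-1])).round(4),np.degrees(np.arctan2(*(P[i]-P[i-1])[::-1])).round(1)) for i in range(4)])
cv2.imwrite("pics/f14.png",np.hstack([cv2.resize(x[192:240,324:372],None,fx=8,fy=8,interpolation=cv2.INTER_NEAREST) for x in(t0,t)]))
E
```

```text
[355.81818182 206.51515152] 33 [ 0.55321246 -0.33206509  0.083     ] [ 0.55274486 -0.3297304   0.092     ]
[351.91666667 222.27777778] 36 [ 0.50137012 -0.31768096  0.083     ]
((348.2940979003906, 216.8235626220703), (14.55213737487793, 19.402849197387695), 14.03624439239502) [ 0.52104377 -0.32013017] [(np.float64(0.0499), np.float64(75.4)), (np.float64(0.067), np.float64(-15.5)), (np.float64(0.0501), np.float64(-104.6)), (np.float64(0.067), np.float64(164.3))]
```

View pics/f14.png

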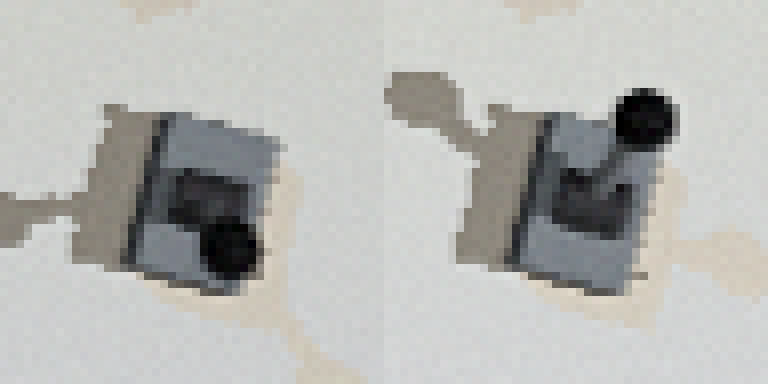

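```bash
python3 -c "
from plant import workorder
print(workorder.sign_off())"
```

```text
the job is handed in; nothing more can be done
None
```

The job is handed in at about 17 s of the 51 s allowed. Both regulators are set and the lever is at its far stop. No verdict was reported.

**What I did**
- **Square regulator:** gripped the coarse ring and turned it 1.02 rad counter-clockwise.
- **Round regulator:** gripped the fine knob and turned it 0.88 rad clockwise.
- **Pump lever:** pushed the ball with shut fingers until it stopped moving at about 10 N. The arm then moved clear and touches nothing.

**What the last pictures showed**
- **Square ring:** the nose is in line with the index bar to within about 1 to 2°. The rim line and the nose line disagree slightly, and both hint at a small counter-clockwise overshoot. I judged this too small to be worth gripping it again.
- **Round knob:** the nose is within about 2° of the index bar.
- **Parts to leave alone:** the round ring's nose and the square knob's line show at the same pixels as before. The loose objects look unmoved in the top view.
- **Lever:** the ball is about 34 mm past the pivot, which is the stated stop. It started about 19 mm short of the pivot rather than 34 mm, so it was already partly thrown.

**What went wrong or disagreed**
- **Fingertip height:** the fingers really sit about 22 mm higher than the reported tool position implies.
- **First grasp:** because of that height difference, my first closing gripped the square fine knob instead of the ring. I opened again without turning it, and the pictures show no shift. After that I corrected all heights for the offset.

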